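Put the gas meter away in the desk drawer

TASK

Put the handheld gas meter away: take it off its sloping desk rest and lay it, screen up and flat, on the floor of the wide bay of the open drawer, setting it down in the hand rather than dropping it. Let go of it, then push the drawer fully shut, and leave the other things on the desk where they are.

Things in the scene. Friction and masses are not known exactly. Their poses are not given: they have to be found in the camera images.
- meter_center (a point): Centre of the handheld gas meter, a grey plastic box 118 long x 56 wide x 28 mm thick, about 0.2 kg, screen and round keys on its top face. x runs along its length to the sensor end, y across the width, z out of the screen. It starts leaning on the rest at 35 degrees from level, sensor end uppermost and away from the robot, screen up and towards the robot, centre 75 mm above the desk.
- rest: Dark steel desk rest, fixed; foot plate 120 x 85 mm. Origin on the desk, 64 mm below the middle of the meter's underside; the slope rises along its x. Its back plate is 34 mm wide, narrower than the meter, so the meter's long sides are free. A lip with side cheeks, 14 mm high, holds only the meter's lowest 20 mm: lift square off the plate, along the meter's z, by over 20 mm first.
- drawer_bay (a point): Centre of the floor of the wide bay of the open upper drawer in a white two-drawer desk unit; moves with the drawer. x points into the unit (closing), y across, z up. Bay 204 mm (x) by 150 mm (y), walls 36 mm high, floor 78 mm above the desk; a narrow stock tray lies beyond it on +y. With the drawer open by d, only -102 mm to d - 117 mm along x is in the open, the rest under the unit's top.
- drawer_front (a point): Middle of the front of the aluminium pull (100 mm wide, 14 mm high) on the open drawer's front: the foremost point of the drawer, 110 mm above the desk; axes as drawer_bay, so pushing shut goes along +x. The white panel stands 13 mm behind it, 261 mm wide, from 69 to 122 mm above the desk. The unit's top is 136 mm above the desk, the unit 265 mm wide.
- drawer (a joint): How far the upper drawer stands open, in m: 0 is fully shut (the panel flush with the unit), about 0.16 to 0.18 at the start. It slides with about 2 N of friction, stays where it is left and has no latch.
- carton: Bystander: cardboard mask carton, 100 x 180 x 75 mm, loose; origin at the centre of its underside.
- sanitiser: Bystander: standing bottle, 60 mm across, 150 mm tall, loose; origin at the centre of its underside.
- spanner: Bystander: cylinder spanner 160 mm long lying flat on the desk, loose; origin at the middle of its underside.
Things that resemble listed ones, but are neither listed nor needed, are in the scene too. Of the things like the part that bears meter_center, leave any that is brown; of the rest the larger one is meant.

How it is judged (in metres and radians):
On the way:
1. the meter is set down flat and screen up on the floor of the wide bay while still in the fingers (contact force between the fingers and meter above 0.5 N and angle between meter_center's own z axis and vertical below 0.17 rad and z of meter_center in the frame of drawer_bay between 0.008 and 0.03 m and y of meter_center in the frame of drawer_bay between -0.06 and 0.06 m and x of meter_center in the frame of drawer_bay between -0.09 and 0.09 m), for 0.1 s.
At the end, for the whole second after the job is handed in: The upper drawer is shut to within 6 mm; the meter lies in its wide bay, flat on the floor (within about 6 degrees, screen up), at rest and released (value of joint drawer below 0.006 m and angle between meter_center's own z axis and vertical below 0.1 rad and z of meter_center in the frame of drawer_bay between 0.008 and 0.02 m and y of meter_center in the frame of drawer_bay between -0.06 and 0.06 m and x of meter_center in the frame of drawer_bay between -0.09 and 0.09 m and linear speed of meter below 0.02 m/s and contact force between the fingers and meter below 0.1 N); the robot touches nothing.
It fails at once if the carton is shifted by more than 30 mm (distance of carton from where it was at the start of the episode above 0.03 m).
It fails at once if the bottle is shifted by more than 30 mm or tipped (distance of sanitiser from where it was at the start of the episode above 0.03 m or angle between sanitiser's own z axis and vertical above 0.4 rad).
It fails at once if the spanner is shifted by more than 30 mm (distance of spanner from where it was at the start of the episode above 0.03 m).
It also fails if it takes over 56 s, if anything falls off the work surface, if the arm or the gripper's body presses on something with over 40 N, if the wrist force passes 120 N, or if a joint passes its speed limit or range.

ROBOT

A 6-joint arm with a two-finger parallel gripper is mounted at the origin on the work surface. World frame = base frame: x ahead of the robot, y to its left, z up, the work surface at z = 0. Lengths are in m, angles in degrees, forces in N, time in s.
With the tool pointing down it reaches from about 0.375 to 0.9 m from the base axis. Payload 3.1 kg.
Tool frame: the origin (TCP) lies on the centre line of the jaws, within the pads' length; the fingertips stand 14 mm ahead of it and the grasp point (between the pads) lies 5 mm behind it (bot.tips_ahead is the distance from the TCP to the fingertips, in m); z points along the fingers, y is the line along which they close (so a half turn about z gives the same grasp; the last joint's range is limited). The gripper opens to 87 mm and grips with 3 to 60 N. Pads are 19 mm wide; open, the fingers measure 117 mm over their backs; the gripper's body (75 mm by 190 mm) begins 51 mm behind the grasp point.
Start: joints at [-78.467, 30.224, 82.088, -0, 67.689, -10.227], TCP at [0.232, -0.58, 0.237] pointing down, gripper open.
Joint ranges: [-176.69, 176.69], [-43.24, 126.21], [12.49, 139.97], [-82, 262], [0, 151.66], [-163.58, 163.58]. Speed limits (degrees/s): [159.86, 159.86, 180, 180, 180, 180].

INTERFACE

Orientations are given as a 3x3 rotation matrix whose columns are the frame's x, y, z axes.
In Python, from rig import bot gives the robot as it stands.
- The arm moves only by the tool play_rows, never from a script. Its argument "moves" is a list that holds one entry, the list of rows, each a list of 6 numbers: the shift along the tool's x, y, z in mm, then the turn, a rotation vector about the tool's x, y, z in rad. A call has 1 to 5 rows; each row shifts and turns the commanded pose from where the row before left it, along the tool's axes as they then stand; what a row does not reach is not made up. A row lasts 1/10 s, in which the tool goes at most 50 mm and 8.59 degrees, less where a joint would pass 70% of its speed; a pose out of reach is approached as far as the arm can. A call with a gripper value outside its range is refused whole. "fingers" is the opening, from -1 (shut) to 1 (fully open), set as the call begins (left out, the last holds). The fingers move at their own pace and stop on an object; the grip force is fixed at half the most. Time passes only in rows, so rows that do not move let the fingers close. It gives the time, the measured TCP pose, the force, the opening and the grip force at its end, in the units of the state.
- bot.read_state(): the state, without advancing time (a new reading comes with each control period).
- bot.capture(name): name is "scene" or "top"; returns a dict with "image" (480x640x3 uint8, blue, green, red), "fx", "fy", "cx", "cy" (pixels), "R" (3x3) and "t" (3): a world point X has camera coordinates R X + t. Camera axes: x right, y down, z forward; pixel columns grow to the right and rows downward; lengths in m; the calibration is good to about 2 mm. A picture is of the moment at which its call begins. There is no depth.
- bot.hand_in(): hands the job in; it is judged then, once.
Trained networks look in a picture, given as the dict that the camera call returned (one of the last four; its "shot" number tells which), for a name from the list of things; names that differ only in an ending like _2 or _b are one class to them, and where a whole thing is asked for, a point or a joint stands for the part that bears it (a point fixed in the world has none). Each returns a list of dicts, best first, with "confidence" (0 to 1); they miss things now and then, are a little off and sometimes report something else, mostly with a low value. They report only what shows in the picture. A call takes as long as a camera call. They do not tell look-alikes from the thing itself.
- bot.search_frame(picture, query): "centre" ([column, row] in pixels, amid what is visible of it).
- bot.silhouettes(picture, query): "pixels" (480x640 bool, what is visible of it) and "centre" ([column, row] in pixels, amid what is visible of it).
- bot.pinpoint(picture, query): "centre" ([column, row] in pixels: a listed point, or the origin of a listed thing).
The state is a dict: "time_s": time; "joint_positions": joint angles; "qvel": joint speeds; "tau": joint torques, N m; "position": TCP position; "tcp_rot": TCP orientation; "force": force on the tool from outside, world axes, zero at the start; "moment": the same for the moment, N m; "opening": opening from 0.0 (shut) to 1.0 (fully open); "grasp_force": force on a finger pad.
Only numpy, scipy, OpenCV 4.12 (cv2) and the standard library are available. Lean on these libraries where they do the work, as an engineer would, in place of code of your own. Each camera call takes 0.05 s, during which the arm holds its last target. There are 200 camera calls.

## Working session

There is one attempt and no reset: what is moved stays moved. The work goes in short steps, Python scripts to look and compute and a tool call to move; the robot and the scene stay as the last step left them, time stands still between calls to the robot, and variables do not carry over. Pictures are saved under pics/ and viewed, at most 10 in all, crops included, and the job is handed in when it is done.

Besides the shell and the picture viewer there is one more tool, called after "Emit:" by a JSON object that holds its "method" and its "body". play_rows: Moves the arm, as the interface text tells. Its arguments: {"type":"object","properties":{"moves":{"type":"array","items":{"type":"array","items":{"type":"array","items":{"type":"number"}}}},"fingers":{"type":"number"}},"required":["moves"]}

```bash
mkdir -p pics; ls; cat > h.py <<'E'
from rig import bot
import numpy as np, cv2
def ray(p,uv):
    d=np.array([(uv[0]-p['cx'])/p['fx'],(uv[1]-p['cy'])/p['fy'],1.]); R=np.array(p['R']);t=np.array(p['t'])
    return -R.T@t, R.T@d
def atz(p,uv,z):
    o,d=ray(p,uv); return o+d*(z-o[2])/d[2]
def tri(p1,a,p2,b):
    o1,d1=ray(p1,a);o2,d2=ray(p2,b); d1=d1/np.linalg.norm(d1);d2=d2/np.linalg.norm(d2)
    s=np.linalg.lstsq(np.c_[d1,-d2],o2-o1,rcond=None)[0]
    P,Q=o1+s[0]*d1,o2+s[1]*d2
    return (P+Q)/2,np.linalg.norm(P-Q)
def proj(p,X):
    c=np.array(p['R'])@np.array(X)+np.array(p['t']); return np.array([p['fx']*c[0]/c[2]+p['cx'],p['fy']*c[1]/c[2]+p['cy']])
E
python3 - <<'E'
from h import *
np.set_printoptions(precision=3,suppress=True)
for n in ['scene','top']:
    p=bot.capture(n); cv2.imwrite(f'pics/{n}0.png',p['image'])
    print(n,'cam',ray(p,(320,240)))
    for q in ['meter_center','rest','drawer_bay','drawer_front','carton','sanitiser','spanner']:
        z={'meter_center':.075,'drawer_bay':.078,'drawer_front':.11}.get(q,0)
        for r in bot.pinpoint(p,q): print(q,np.round(r['centre'],1),round(r['confidence'],2),atz(p,r['centre'],z))
E
```

```text
pics
scene cam (array([ 1.103, -0.787,  1.007]), array([-0.445,  0.614, -0.652]))
meter_center [377.1 243.7] 0.92 [0.608 0.169 0.075]
meter_center [399.5 226.7] 0.59 [0.623 0.27  0.075]
meter_center [337.8 280.9] 0.51 [ 0.598 -0.014  0.075]
drawer_bay [310.2 331.6] 0.74 [ 0.639 -0.19   0.078]
drawer_front [272.9 293.1] 0.6 [ 0.51  -0.166  0.11 ]
carton [403.8 195.1] 0.84 [0.515 0.513 0.   ]
sanitiser [157.8 396.3] 0.74 [ 0.426 -0.485  0.   ]
spanner [287.1 254.3] 0.58 [0.373 0.055 0.   ]
top cam (array([0.335, 0.054, 1.669]), array([ 0.112, -0.01 , -0.994]))
meter_center [270.5 208.2] 0.87 [0.602 0.178 0.075]
meter_center [216.7 213. ] 0.86 [0.585 0.327 0.075]
meter_center [318.3 229.3] 0.58 [0.544 0.043 0.075]
rest [273.  206.1] 0.58 [0.62  0.177 0.   ]
drawer_bay [406.1 196.2] 0.92 [ 0.642 -0.203  0.078]
drawer_front [404.6 243. ] 0.81 [ 0.506 -0.194  0.11 ]
carton [402. 243.] 0.75 [ 0.518 -0.204  0.   ]
carton [147.6 244.1] 0.64 [0.502 0.537 0.   ]
sanitiser [496.4 277.7] 0.79 [ 0.42  -0.481  0.   ]
sanitiser [272.7 207.5] 0.64 [0.616 0.177 0.   ]
spanner [312.1 289.9] 0.88 [0.377 0.058 0.   ]
```

View pics/scene0.png

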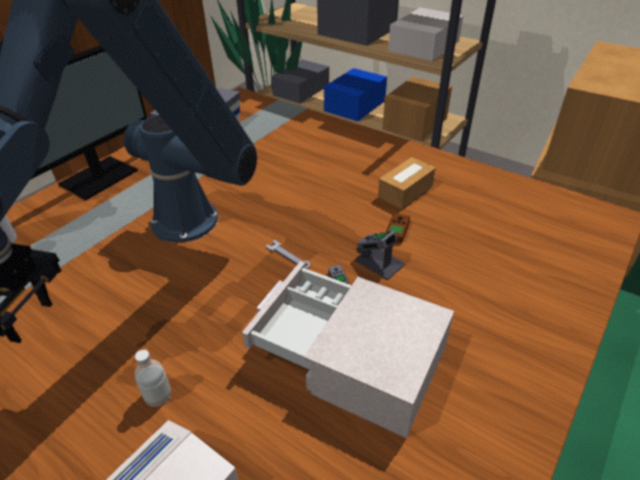

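View pics/top0.png

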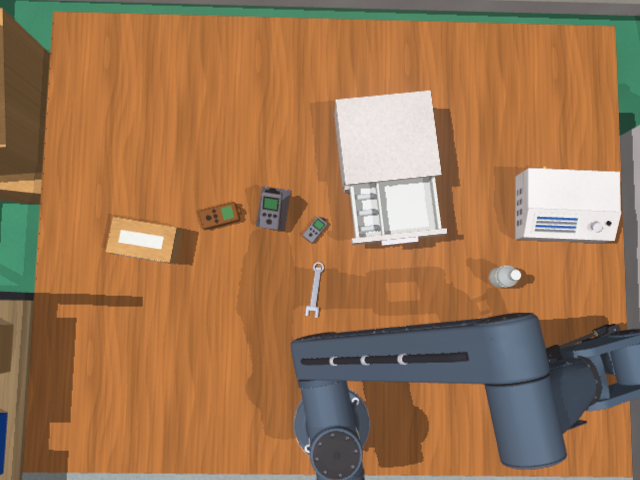

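In the top view the drawer unit is at about (390,165), with its wide bay at (408,205). Meter candidates:
- a brown one flat on the desk at (219,214)
- a grey one on the dark rest at (270,208)
- a small grey one flat on the desk at (316,229)

By the description I choose (270,208), and will check it in a close crop.

```bash
python3 - <<'E'
from h import *
np.set_printoptions(precision=3,suppress=True)
P={}
for n in ['scene','top']:
    p=P[n]=bot.capture(n)
    for q in ['meter_center','drawer_bay','rest']:
        for r in bot.silhouettes(p,q)[:3]:
            m=r['pixels'].astype(np.uint8); 
            print(n,q,round(r['confidence'],2),np.round(r['centre'],1),m.sum(),cv2.minAreaRect(cv2.findNonZero(m)))
a=lambda q:bot.pinpoint(P['scene'],q)[0]['centre']; b=lambda q:bot.pinpoint(P['top'],q)[0]['centre']
for q in ['meter_center','drawer_bay','drawer_front']: print(q,tri(P['scene'],a(q),P['top'],b(q)))
t=P['top']
for z,pts in [(.136,[(336,100),(431,92),(440,178),(346,187)]),(.122,[(355,244),(445,234)])]:
    for u in pts: print(u,atz(t,u,z))
c=cv2.resize(t['image'][175:255,190:350],None,fx=5,fy=5,interpolation=cv2.INTER_CUBIC)
s=cv2.resize(P['scene']['image'][205:345,240:440],None,fx=4,fy=4,interpolation=cv2.INTER_CUBIC)
cv2.imwrite('pics/ct.png',c); cv2.imwrite('pics/cs.png',s)
c=cv2.resize(t['image'][85:255,325:455],None,fx=3.5,fy=3.5,interpolation=cv2.INTER_CUBIC);cv2.imwrite('pics/cd.png',c)
E
```

```text
scene meter_center 0.88 [400.7 225.8] 412 ((397.0500183105469, 226.35003662109375), (18.65743637084961, 27.195585250854492), 18.43494987487793)
scene meter_center 0.81 [336.1 276.2] 269 ((337.09906005859375, 275.2783203125), (24.0878849029541, 14.860672950744629), 60.945396423339844)
scene meter_center 0.76 [375.4 240.4] 530 ((376.04876708984375, 240.4390411376953), (16.123004913330078, 38.65104293823242), 83.6598129272461)
scene drawer_bay 0.77 [296.  312.8] 6043 ((293.5873718261719, 313.76641845703125), (76.4880142211914, 102.28508758544922), 26.847291946411133)
scene drawer_bay 0.55 [284.  250.5] 312 ((288.8453674316406, 253.38006591796875), (48.301082611083984, 11.25182056427002), 27.181110382080078)
scene rest 0.96 [383.5 262.1] 945 ((380.06500244140625, 256.390380859375), (48.24005126953125, 32.468040466308594), 30.65066909790039)
top meter_center 0.98 [270.7 209.5] 793 ((270.60894775390625, 208.410888671875), (20.796276092529297, 40.89603042602539), 5.7105937004089355)
top meter_center 0.86 [313.3 228.2] 324 ((315.17999267578125, 229.25999450683594), (13.40000057220459, 25.800
[... 186 characters left out ...]
ay 0.68 [398.1 210.6] 5249 ((395.72943115234375, 211.9019012451172), (63.422672271728516, 94.61315155029297), 84.72611236572266)
top rest 0.55 [285.1 205.7] 293 ((273.24676513671875, 207.95596313476562), (28.999496459960938, 39.151466369628906), 9.865806579589844)
meter_center (array([0.627, 0.195, 0.109]), np.float64(0.05031475690221724))
drawer_bay (array([ 0.642, -0.207,  0.093]), np.float64(0.004206353511409542))
drawer_front (array([ 0.505, -0.176,  0.106]), np.float64(0.03318645957570343))
(336, 100) [0.897 0.    0.136]
(431, 92) [ 0.926 -0.263  0.136]
(440, 178) [ 0.683 -0.287  0.136]
(346, 187) [ 0.653 -0.03   0.136]
(355, 244) [ 0.5   -0.057  0.122]
(445, 234) [ 0.531 -0.303  0.122]
```

View pics/ct.png

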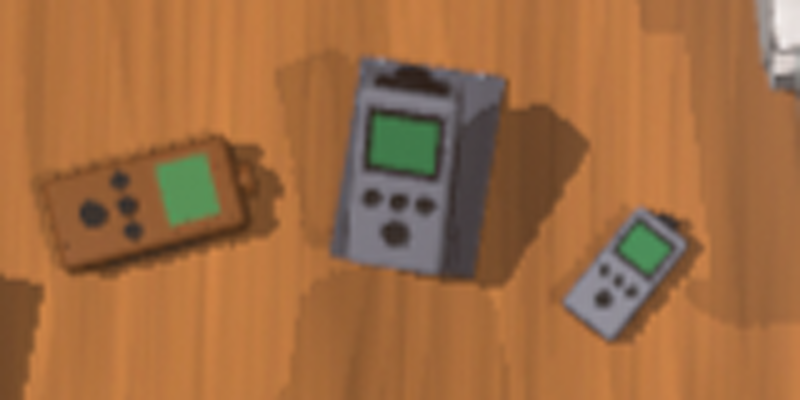

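View pics/cd.png

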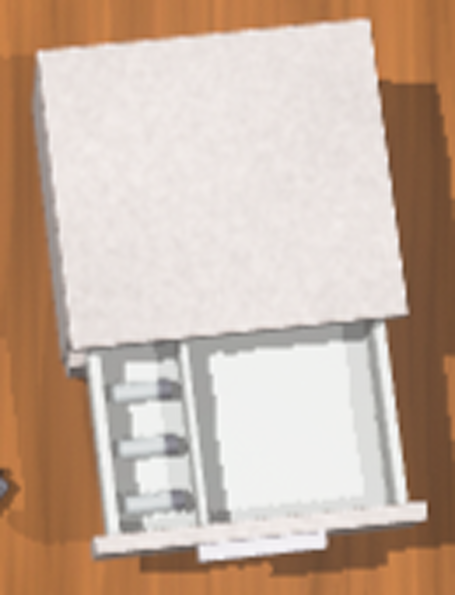

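The crop confirms it: the larger grey meter on the dark rest, top-view (270,208), with its clip end upward, which is away from the robot. The small grey (316,229) and the brown (219,214) are the look-alikes. The drawer is turned about 6.5° in yaw, and the bay is empty. Next I fit the meter's yaw and write a move planner.

```bash
cat >> h.py <<'E'
from scipy.spatial.transform import Rotation as Ro
from scipy.optimize import minimize
np.set_printoptions(precision=3,suppress=True)
def mrot(yaw,tilt): return (Ro.from_euler('z',yaw,degrees=True)*Ro.from_euler('y',-tilt,degrees=True)).as_matrix()
C=np.array([[i,j,k] for i in(-59,59) for j in(-28,28) for k in(-14,14)])/1e3
def boxmask(p,c,R,S=4):
    pts=np.array([proj(p,R@v+c) for v in C]); h=cv2.convexHull((pts*S).astype(np.float32)).astype(np.int32)
    m=np.zeros((480*S,640*S),np.uint8); cv2.fillConvexPoly(m,h,1); return cv2.resize(m.astype(np.float32),(640,480),interpolation=cv2.INTER_AREA)
def fit(p,mask,c0,yaw0,tilt):
    def f(v):
        m=boxmask(p,np.array([v[0]/1e3,v[1]/1e3,c0[2]]),mrot(v[2],tilt)); return 1-np.minimum(m,mask).sum()/np.maximum(m,mask).sum()
    return min((minimize(f,[c0[0]*1e3+dx,c0[1]*1e3,yaw0+dy],method='Nelder-Mead',options=dict(initial_simplex=[[c0[0]*1e3+dx,c0[1]*1e3,yaw0+dy],[c0[0]*1e3+dx+8,c0[1]*1e3,yaw0+dy],[c0[0]*1e3+dx,c0[1]*1e3+8,yaw0+dy],[c0[0]*1e3+dx,c0[1]*1e3,yaw0+dy+8]])) for dx in(-5,5) for dy in(-6,6)),key=lambda r:r.fun)
def plan(Rt,pt,R0=None,p0=None):
    s=bot.read_state(); R0=np.array(s['tcp_rot']) if R0 is None else R0; p0=np.array(s['position']) if p0 is None else p0
    d=R0.T@(pt-p0)*1e3; rv=Ro.from_matrix(R0.T@Rt).as_rotvec(); 
    print('shift mm',d.round(1),'rotvec',rv.round(4),'deg',np.degrees(np.linalg.norm(rv)).round(2)); return d,rv
E
python3 - <<'E'
from h import *
p=bot.capture('top'); 
for r in bot.silhouettes(p,'meter_center'):
    if abs(r['centre'][0]-271)<8: m=r['pixels'].astype(np.float32); print(r['confidence']); break
f=fit(p,m,[.602,.178,.075],-8,35); print(f.x,f.fun)
# colour-based mask check: print keypoint
print([ (r['centre'],atz(p,r['centre'],.087)) for r in bot.pinpoint(p,'meter_center')[:1]])
p2=bot.capture('scene'); print('proj scene',proj(p2,[f.x[0]/1e3,f.x[1]/1e3,.075]))
s=bot.read_state(); print(np.array(s['tcp_rot']),s['position'],s['opening'],s['time_s'])
# screen edges: green screen quadrilateral in top
hsv=cv2.cvtColor(p['image'][180:235,255:292],cv2.COLOR_BGR2HSV); g=cv2.inRange(hsv,(45,80,50),(85,255,255)); print('green',cv2.minAreaRect(cv2.findNonZero(g)),g.sum()/255)
E
```

```text
Traceback (most recent call last):
NameError: name 'm' is not defined
```

```bash
python3 - <<'E'
from h import *
for k in range(3):
    p=bot.capture('top'); 
    for r in bot.silhouettes(p,'meter_center'):
        if abs(r['centre'][0]-271)<8 and r['pixels'].sum()<1100:
            m=r['pixels'].astype(np.float32); f=fit(p,m,[.602,.178,.075],-8,35); print(r['confidence'],m.sum(),f.x,f.fun)
    print([ (r['centre'],atz(p,r['centre'],.075)) for r in bot.pinpoint(p,'meter_center') if abs(r['centre'][0]-271)<8])
    print([ (r['centre'],atz(p,r['centre'],.0)) for r in bot.pinpoint(p,'rest')])
p2=bot.capture('scene'); print('proj scene',proj(p2,[f.x[0]/1e3,f.x[1]/1e3,.075]))
s=bot.read_state(); print(np.array(s['tcp_rot']),s['position'],s['opening'],s['time_s'])
hsv=cv2.cvtColor(p['image'][180:235,255:292],cv2.COLOR_BGR2HSV); g=cv2.inRange(hsv,(45,80,50),(85,255,255)); print('green',cv2.minAreaRect(cv2.findNonZero(g)),g.sum()/255)
E
```

```text
0.95 803.0 [599.471 176.036  -7.553] 0.10585522651672363
[([270.1, 205.7], array([0.609, 0.179, 0.075]))]
[([275.6, 204.9], array([0.624, 0.169, 0.   ]))]
0.75 826.0 [597.72  175.694  -8.097] 0.08487802743911743
[([270.4, 206.5], array([0.606, 0.178, 0.075])), ([273.7, 206.7], array([0.606, 0.169, 0.075]))]
[([271.1, 207.8], array([0.615, 0.182, 0.   ]))]
0.97 745.0 [599.077 175.028  -8.849] 0.16616463661193848
[([271.3, 206.6], array([0.606, 0.176, 0.075]))]
[([272.8, 208.4], array([0.614, 0.177, 0.   ]))]
proj scene [375.593 241.401]
[[ 0.929  0.371 -0.   ]
 [ 0.371 -0.929  0.   ]
 [-0.    -0.    -1.   ]] [ 0.232 -0.58   0.237] 1.002331307187504 2.25
green ((15.121622085571289, 23.27027130126953), (13.480716705322266, 10.357135772705078), 9.462321281433105) 141.0
```

```bash
cat >> h.py <<'E'
def tool(yaw,tilt): return mrot(yaw,tilt)@np.diag([1,-1,-1.])
E
python3 - <<'E'
from h import *
W1=(tool(7,0),np.array([.45,-.1,.29]))
R=tool(-8.4,35); c=np.array([.602,.176,.075])
W2=(R,c+mrot(-8.4,35)[:,2]*.13)
d,r=plan(*W1); print(W2[1])
d,r=plan(*W2,*W1)
E
```

```text
shift mm [ 380.8 -365.3  -53.4] rotvec [-0.     0.     0.258] deg 14.76
[0.528 0.187 0.181]
shift mm [ 112.6 -275.2  108.5] rotvec [-0.082  0.607  0.26 ] deg 38.14
```

Emit:
{"method": "play_rows", "body": {"moves": [[[34,-33,-6,0,0,0],[34,-33,-6,0,0,0],[34,-33,-6,0,0,0],[34,-33,-6,0,0,0],[34,-33,-6,0,0,0]]], "fingers": 1}}

```text
time_s: 2.75
position: [0.3289, -0.3625, 0.2669]
tcp_rot: [[0.929, 0.37, 0.0], [0.37, -0.929, -0.0], [0.0, 0.0, -1.0]]
force: [1.6, -0.3, -0.1]
opening: 1.0
grasp_force: 0.0
```

Emit:
{"method": "play_rows", "body": {"moves": [[[34,-33,-6,0,0,0],[34,-33,-6,0,0,0],[34,-33,-6,0,0,0],[34,-33,-6,0,0,0],[34,-33,-6,0,0,0]]]}}

```text
time_s: 3.25
position: [0.4257, -0.1462, 0.2972]
tcp_rot: [[0.929, 0.37, 0.001], [0.37, -0.929, -0.001], [0.001, 0.001, -1.0]]
force: [0.3, -0.4, 0.1]
opening: 1.0
grasp_force: 0.0
```

```bash
python3 - <<'E'
from h import *
R=tool(-8.4,35); c=np.array([.602,.176,.075])
print(bot.read_state()['position'])
plan(R,c+mrot(-8.4,35)[:,2]*.13)
E
```

```text
[ 0.426 -0.146  0.297]
shift mm [ 218.5 -271.5  115.6] rotvec [-0.16   0.596  0.51 ] deg 45.84
```

Emit:
{"method": "play_rows", "body": {"moves": [[[30,-37,6,0,0,0],[30,-37,6,0,0,0],[30,-37,6,0,0,0],[30,-37,6,0,0,0],[30,-37,6,0,0,0]]]}}

```text
time_s: 3.75
position: [0.4963, 0.0815, 0.2666]
tcp_rot: [[0.929, 0.371, 0.001], [0.371, -0.929, -0.0], [0.001, 0.001, -1.0]]
force: [0.6, -1.1, 0.4]
opening: 1.003
grasp_force: 0.0
```

Emit:
{"method": "play_rows", "body": {"moves": [[[0,0,0,-0.027,0.099,0.085],[0,0,0,-0.027,0.099,0.085],[0,0,0,-0.027,0.099,0.085],[0,0,0,-0.027,0.099,0.085],[0,0,0,-0.027,0.099,0.085]]]}}

```text
time_s: 4.25
position: [0.4959, 0.0795, 0.2674]
tcp_rot: [[0.87, -0.064, 0.489], [-0.045, -0.998, -0.051], [0.492, 0.022, -0.871]]
force: [-0.3, -0.8, -0.5]
opening: 1.001
grasp_force: 0.0
```

Emit:
{"method": "play_rows", "body": {"moves": [[[0,0,0,-0.025,0.1,0.085],[0,0,0,0,0,0]]]}}

```text
time_s: 4.45
position: [0.4931, 0.0779, 0.2648]
tcp_rot: [[0.835, -0.123, 0.536], [-0.094, -0.992, -0.08], [0.542, 0.017, -0.84]]
force: [-0.3, 0.7, 0.3]
opening: 0.998
grasp_force: 0.0
```

```bash
python3 - <<'E'
from h import *
R=tool(-8.4,35); c=np.array([.602,.176,.075])
print(bot.read_state()['position'])
plan(R,c+mrot(-8.4,35)[:,2]*.13)
E
```

```text
[0.493 0.078 0.265]
shift mm [ -26.1 -113.9   80. ] rotvec [0.001 0.038 0.029] deg 2.72
```

Emit:
{"method": "play_rows", "body": {"moves": [[[-9,-38,27,0,0.038,0.029],[-8,-38,26,0,0,0],[-8,-38,26,0,0,0],[0,0,0,0,0,0]]]}}

```text
time_s: 4.85
position: [0.5182, 0.1294, 0.2225]
tcp_rot: [[0.827, -0.141, 0.544], [-0.104, -0.99, -0.099], [0.553, 0.025, -0.833]]
force: [0.4, 0.3, -0.5]
opening: 0.998
grasp_force: 0.0
```

```bash
python3 - <<'E'
from h import *
R=tool(-8.4,35); c=np.array([.602,.176,.075])
plan(R,c+mrot(-8.4,35)[:,2]*.045)
p=bot.capture('top'); cv2.imwrite('pics/pre.png',cv2.resize(p['image'][165:290,190:350],None,fx=4.5,fy=4.5,interpolation=cv2.INTER_CUBIC))
E
```

```text
shift mm [-18.2 -60.8 118.9] rotvec [0.018 0.025 0.018] deg 2.05
```

View pics/pre.png

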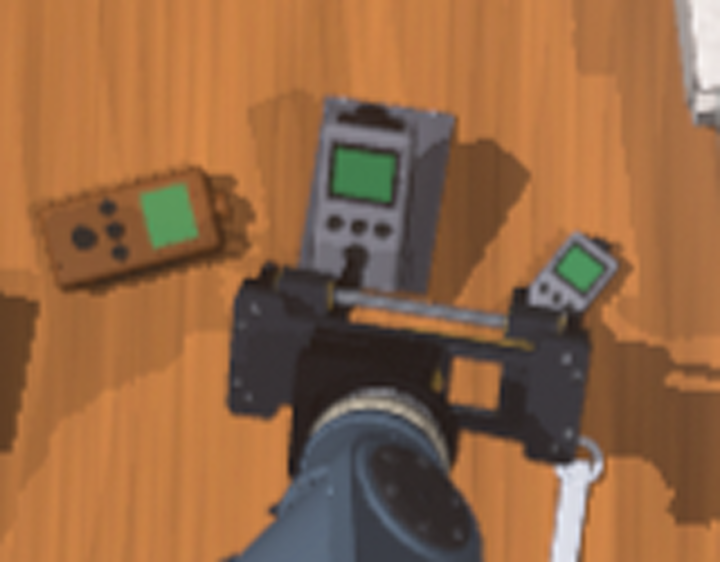

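The gripper hangs over (330,340) in the crop, short of and to the right of the meter. That last move was speed-capped, so I'll use smaller rows.

Emit:
{"method": "play_rows", "body": {"moves": [[[-4,-15,10,0.006,0.008,0.006],[-4,-15,10,0.006,0.008,0.006],[-4,-15,10,0.006,0.008,0.006],[-4,-15,10,0,0,0],[0,0,0,0,0,0]]]}}

```text
time_s: 5.4
position: [0.5416, 0.1856, 0.1921]
tcp_rot: [[0.82, -0.146, 0.554], [-0.124, -0.989, -0.077], [0.559, -0.006, -0.829]]
force: [0.2, 0.2, -0.3]
opening: 1.0
grasp_force: 0.0
```

```bash
python3 - <<'E'
from h import *
R=tool(-8.4,35); c=np.array([.602,.176,.075])
plan(R,c+mrot(-8.4,35)[:,2]*.045)
print(bot.read_state()['joint_positions'])
E
```

```text
shift mm [-15.5   1.1  86.2] rotvec [-0.005  0.018 -0.003] deg 1.06
[ 13.845  25.317 114.205 -55.359  14.591 163.379]
```

Joint 6 is at its limit (163.4 of 163.58). The grasp is the same after a half turn, so I'll turn −180° about the tool z.

Emit:
{"method": "play_rows", "body": {"moves": [[[0,0,0,0,0,-0.1496],[0,0,0,0,0,-0.1496],[0,0,0,0,0,-0.1496],[0,0,0,0,0,-0.1496],[0,0,0,0,0,-0.1496]]]}}

```text
time_s: 5.9
position: [0.5398, 0.1838, 0.1922]
tcp_rot: [[0.699, 0.454, 0.552], [0.586, -0.806, -0.079], [0.409, 0.379, -0.83]]
force: [-0.1, 0.5, 0.5]
opening: 1.0
grasp_force: 0.0
```

Emit:
{"method": "play_rows", "body": {"moves": [[[0,0,0,0,0,-0.1496],[0,0,0,0,0,-0.1496],[0,0,0,0,0,-0.1496],[0,0,0,0,0,-0.1496],[0,0,0,0,0,-0.1496]]]}}

```text
time_s: 6.4
position: [0.5398, 0.1837, 0.1922]
tcp_rot: [[0.204, 0.808, 0.552], [0.978, -0.192, -0.079], [0.042, 0.556, -0.83]]
force: [-0.3, 0.4, 0.1]
opening: 1.001
grasp_force: 0.0
```

Emit:
{"method": "play_rows", "body": {"moves": [[[0,0,0,0,0,-0.1496],[0,0,0,0,0,-0.1496],[0,0,0,0,0,-0.1496],[0,0,0,0,0,-0.1496],[0,0,0,0,0,-0.1496]]]}}

```text
time_s: 6.9
position: [0.5397, 0.1838, 0.1922]
tcp_rot: [[-0.401, 0.731, 0.552], [0.848, 0.524, -0.079], [-0.347, 0.437, -0.83]]
force: [-0.2, 0.6, 0.5]
opening: 0.999
grasp_force: 0.0
```

Emit:
{"method": "play_rows", "body": {"moves": [[[0,0,0,0,0,-0.1496],[0,0,0,0,0,-0.1496],[0,0,0,0,0,-0.1496],[0,0,0,0,0,-0.1496],[0,0,0,0,0,-0.1496]]]}}

```text
time_s: 7.4
position: [0.5397, 0.1838, 0.1922]
tcp_rot: [[-0.791, 0.263, 0.552], [0.265, 0.961, -0.079], [-0.552, 0.084, -0.83]]
force: [-0.5, 0.0, -0.6]
opening: 1.002
grasp_force: 0.0
```

Emit:
{"method": "play_rows", "body": {"moves": [[[0,0,0,0,0,-0.1496],[0,0,0,0,0,0]]]}}

```text
time_s: 7.6
position: [0.5398, 0.1839, 0.1921]
tcp_rot: [[-0.82, 0.148, 0.552], [0.125, 0.989, -0.079], [-0.558, 0.004, -0.83]]
force: [-0.5, -0.2, 0.1]
opening: 1.001
grasp_force: 0.0
```

```bash
cat >> h.py <<'E'
def toolf(yaw,tilt): return mrot(yaw,tilt)@np.diag([-1,1,-1.])
E
python3 - <<'E'
from h import *
R=toolf(-8.4,35); c=np.array([.602,.176,.075])
plan(R,c+mrot(-8.4,35)[:,2]*.045)
print(bot.read_state()['joint_positions'])
p=bot.capture('top')
for r in bot.silhouettes(p,'meter_center'): print(r['centre'],r['pixels'].sum())
print([ (r['centre'],atz(p,r['centre'],.075)) for r in bot.pinpoint(p,'meter_center') if abs(r['centre'][0]-271)<12])
E
```

```text
shift mm [14.2  1.  87.2] rotvec [ 0.003 -0.019 -0.004] deg 1.11
[ 13.738  25.188 114.44  -55.486  14.61  -16.55 ]
[270.9, 207.4] 715
[317.2, 229.6] 334
[214.7, 212.5] 702
[([270.3, 206.0], array([0.608, 0.179, 0.075]))]
```

Emit:
{"method": "play_rows", "body": {"moves": [[[3,0,22,0,-0.01,-0.002],[3,0,22,0,-0.009,-0.002],[4,1,22,0,0,0],[4,0,21,0,0,0],[0,0,0,0,0,0]]]}}

```text
time_s: 8.25
position: [0.5833, 0.1839, 0.1241]
tcp_rot: [[-0.822, 0.149, 0.549], [0.122, 0.989, -0.085], [-0.556, -0.003, -0.831]]
force: [0.1, -0.1, 0.4]
opening: 0.999
grasp_force: 0.0
```

```bash
python3 - <<'E'
from h import *
R=toolf(-8.4,35); c=np.array([.602,.176,.075])
plan(R,c+mrot(-8.4,35)[:,2]*.003)
print(bot.read_state()['joint_positions'])
p=bot.capture('scene')
cv2.imwrite('pics/pre2.png',cv2.resize(p['image'][170:310,290:450],None,fx=4,fy=4,interpolation=cv2.INTER_CUBIC))
E
```

```text
shift mm [11.  -4.8 48.8] rotvec [-0.004 -0.022 -0.001] deg 1.27
[ 12.647  34.989 111.445 -81.912  11.859   9.526]
```

View pics/pre2.png

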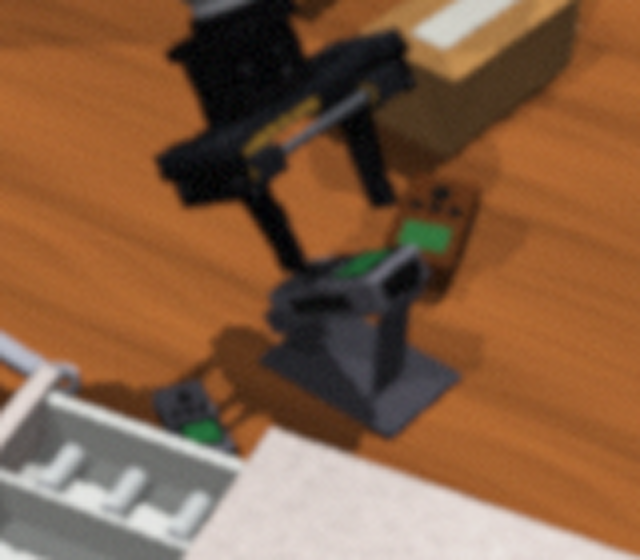

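The open fingers straddle the meter in the crop, tips near (295,265) and (385,200). Joint 4 is at its limit (−82), though, so I'll tilt the tool 10° steeper. That only turns the pads within the meter's side planes.

```bash
python3 - <<'E'
from h import *
R=toolf(-8.4,25); c=np.array([.602,.176,.075])
m=mrot(-8.4,35)
s=bot.read_state(); plan(R,np.array(s['position']))
plan(R,c+m[:,2]*.005,R,np.array(s['position']))
E
```

```text
shift mm [0. 0. 0.] rotvec [-0.004  0.153 -0.   ] deg 8.76
shift mm [ 3.2 -4.9 48.9] rotvec [0. 0. 0.] deg 0.0
```

Emit:
{"method": "play_rows", "body": {"moves": [[[0,0,0,-0.001,0.052,0],[0,0,0,-0.001,0.051,0],[0,0,0,-0.002,0.05,0],[0,0,0,0,0,0]]]}}

```text
time_s: 8.7
position: [0.5831, 0.1805, 0.1271]
tcp_rot: [[-0.866, 0.155, 0.476], [0.131, 0.988, -0.083], [-0.483, -0.01, -0.876]]
force: [0.2, 0.3, 0.8]
opening: 0.999
grasp_force: 0.0
```

```bash
python3 - <<'E'
from h import *
R=toolf(-8.4,25); c=np.array([.602,.176,.075])
m=mrot(-8.4,35)
s=bot.read_state(); plan(R,np.array(s['position']))
plan(R,c+m[:,2]*.005); print(s['joint_positions'])
E
```

```text
shift mm [0. 0. 0.] rotvec [-0.013  0.067 -0.004] deg 3.93
shift mm [ 8.8 -1.1 50. ] rotvec [-0.013  0.067 -0.004] deg 3.93
[ 11.617  33.892 108.488 -44.728  14.58  -28.293]
```

Emit:
{"method": "play_rows", "body": {"moves": [[[2,0,8,-0.006,0.03,-0.002],[2,0,10,-0.006,0.03,-0.002],[2,0,10,0,0.007,0],[2,-1,10,0,0,0],[0,0,0,0,0,0]]]}}

```text
time_s: 9.2
position: [0.5908, 0.1773, 0.0866]
tcp_rot: [[-0.899, 0.144, 0.414], [0.129, 0.99, -0.064], [-0.419, -0.005, -0.908]]
force: [0.3, 0.7, 0.5]
opening: 0.997
grasp_force: 0.0
```

```bash
python3 - <<'E'
from h import *
R=toolf(-8.4,25); c=np.array([.602,.176,.075])
m=mrot(-8.4,35)
s=bot.read_state(); plan(R,c+m[:,2]*.005); print(s['joint_positions'])
E
```

```text
shift mm [-4.5  0.3 10.3] rotvec [-0.003 -0.004  0.004] deg 0.38
[ 10.06   38.151 106.444 -33.765  14.14  -40.395]
```

Emit:
{"method": "play_rows", "body": {"moves": [[[-2,0,5,0,0,0],[-2,0,5,0,0,0],[0,0,0,0,0,0]]]}}

```text
time_s: 9.5
position: [0.6003, 0.1767, 0.0805]
tcp_rot: [[-0.898, 0.144, 0.417], [0.129, 0.99, -0.063], [-0.421, -0.003, -0.907]]
force: [1.3, -0.3, 0.3]
opening: 1.004
grasp_force: 0.0
```

Emit:
{"method": "play_rows", "body": {"moves": [[[0,0,0,0,0,0],[0,0,0,0,0,0],[0,0,0,0,0,0],[0,0,0,0,0,0],[0,0,0,0,0,0]]], "fingers": -1}}

```text
time_s: 10.0
position: [0.6012, 0.1782, 0.0815]
tcp_rot: [[-0.896, 0.143, 0.42], [0.129, 0.99, -0.06], [-0.425, 0.001, -0.905]]
force: [-0.1, 6.2, -0.8]
opening: 0.645
grasp_force: 30.0
```

```bash
python3 - <<'E'
from h import *
R=toolf(-8.4,25); c=np.array([.602,.176,.075])
m=mrot(-8.4,35)
s=bot.read_state(); p=np.array(s['position']); print(m.T@(p-c)*1e3, s['opening']*87,s['grasp_force'],s['joint_positions'])
print('lift dir in tool',np.array(s['tcp_rot']).T@m[:,2])
E
```

```text
[2.843 2.085 5.984] 56.07530188500065 29.96202001813799 [  9.832  39.081 105.447 -33.618  13.641 -40.696]
lift dir in tool [ 0.172  0.003 -0.985]
```

Emit:
{"method": "play_rows", "body": {"moves": [[[2,0,-10,0,0,0],[2,0,-10,0,0,0],[2,0,-10,0,0,0],[2,0,-10,0,0,0],[4,0,-20,0,0,0]]]}}

```text
time_s: 10.5
position: [0.5628, 0.1814, 0.1294]
tcp_rot: [[-0.899, 0.144, 0.413], [0.129, 0.99, -0.064], [-0.418, -0.004, -0.908]]
force: [0.5, 0.4, -1.8]
opening: 0.643
grasp_force: 29.9
```

```bash
python3 - <<'E'
from h import *
s=bot.read_state(); p=np.array(s['position']); R=np.array(s['tcp_rot']); print(p,s['grasp_force'],s['joint_positions'],s['force'])
print('world +z in tool',R.T@[0,0,1])
m=mrot(-8.4,35); 
q=bot.capture('top'); cv2.imwrite('pics/lift.png',cv2.resize(q['image'][165:290,190:350],None,fx=4.5,fy=4.5,interpolation=cv2.INTER_CUBIC))
E
```

```text
[0.563 0.181 0.129] 29.85078199300915 [ 11.134  32.418 108.65  -28.345  17.515 -45.11 ] [ 0.461  0.418 -1.79 ]
world +z in tool [-0.418 -0.004 -0.908]
```

View pics/lift.png

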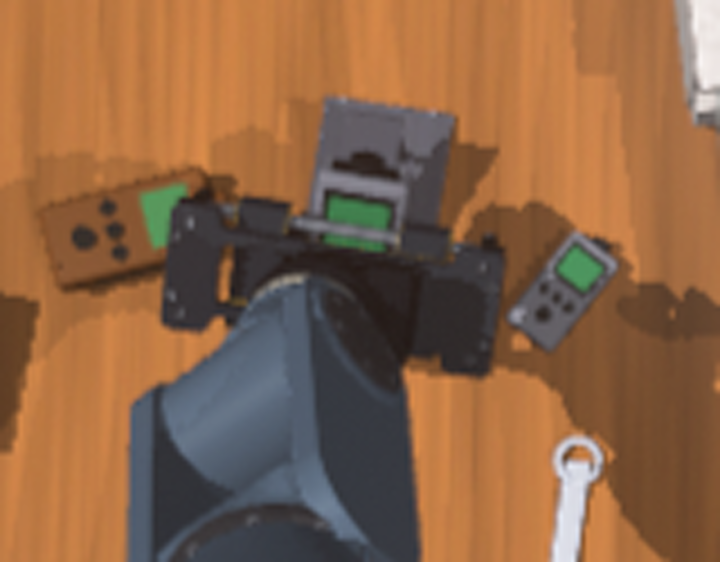

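The meter is in the fingers, its screen showing at (357,222) between them. The rest is empty and the look-alikes are unmoved. I'll lift, then level it.

Emit:
{"method": "play_rows", "body": {"moves": [[[-10,0,-22,0,0,0],[-10,0,-22,0,0,0],[-10,0,-22,0,0,0],[-10,0,-22,0,0,0],[-10,0,-22,0,0,0]]]}}

```text
time_s: 11.05
position: [0.562, 0.1822, 0.2513]
tcp_rot: [[-0.899, 0.144, 0.414], [0.129, 0.99, -0.064], [-0.419, -0.004, -0.908]]
force: [0.7, 0.1, -2.1]
opening: 0.643
grasp_force: 29.9
```

```bash
cat >> h.py <<'E'
Rg=np.array([[-.896,.143,.42],[.129,.99,-.06],[-.425,.001,-.905]]); pg=np.array([.6012,.1782,.0815])
off=mrot(-8.4,35).T@(pg-np.array([.602,.176,.075])); off[1]=0
DY=6.6; RT=mrot(DY,0)@mrot(-8.4,35).T@Rg   # tool rot when meter flat
BAY=np.array([.641,-.204,.078])
def place(bx,h): # TCP for meter centre at bay x, height h of underside over floor
    return BAY+mrot(DY,0)@(np.array([bx,0,.014+h])+off)
E
python3 - <<'E'
from h import *
print(off,RT)
s=bot.read_state(); print(s['position'],s['joint_positions'])
plan(RT,np.array(s['position']))
plan(RT,place(-.025,.09),RT)
for k in range(3):
    p=bot.capture('top')
    for q,z in [('drawer_bay',.078),('drawer_front',.11)]:
        print(q,[(np.round(r['centre'],1),round(r['confidence'],2),atz(p,r['centre'],z)) for r in bot.pinpoint(p,q)[:1]])
E
```

```text
[0.003 0.    0.006] [[-0.978 -0.117 -0.171]
 [-0.116  0.993 -0.018]
 [ 0.171  0.003 -0.985]]
[0.562 0.182 0.251] [ 11.221  20.474 102.556 -14.668  34.393 -60.082]
shift mm [0. 0. 0.] rotvec [-0.041  0.601 -0.263] deg 37.66
shift mm [ -21.3 -393.    59.5] rotvec [ 0. -0.  0.] deg 0.0
drawer_bay [(array([409.7, 195.2]), 0.75, array([ 0.645, -0.213,  0.078]))]
drawer_front [(array([273.2, 206.3]), 0.6, array([0.601, 0.168, 0.11 ]))]
drawer_bay [(array([409.2, 194.6]), 0.96, array([ 0.647, -0.212,  0.078]))]
drawer_front [(array([400.1, 242.5]), 0.75, array([ 0.507, -0.182,  0.11 ]))]
drawer_bay [(array([407. , 197.8]), 0.96, array([ 0.638, -0.206,  0.078]))]
drawer_front [(array([400.3, 242.1]), 0.9, array([ 0.508, -0.182,  0.11 ]))]
```

Emit:
{"method": "play_rows", "body": {"moves": [[[0,0,0,-0.007,0.1,-0.044],[0,0,0,-0.007,0.1,-0.044],[0,0,0,-0.007,0.1,-0.044],[0,0,0,-0.007,0.1,-0.044],[0,0,0,-0.007,0.1,-0.044]]]}}

```text
time_s: 12.0
position: [0.5633, 0.1823, 0.2502]
tcp_rot: [[-0.994, -0.078, -0.072], [-0.077, 0.997, -0.014], [0.073, -0.008, -0.997]]
force: [0.6, 0.4, -2.8]
opening: 0.64
grasp_force: 29.9
```

Emit:
{"method": "play_rows", "body": {"moves": [[[0,0,0,-0.007,0.1,-0.044],[-3,-40,0,0,0,0],[-3,-40,0,0,0,0],[-3,-40,0,0,0,0],[-3,-40,0,0,0,0]]]}}

```text
time_s: 12.5
position: [0.5942, 0.0235, 0.2468]
tcp_rot: [[-0.979, -0.119, -0.168], [-0.118, 0.993, -0.017], [0.169, 0.003, -0.986]]
force: [0.4, -0.4, -2.0]
opening: 0.647
grasp_force: 29.9
```

Emit:
{"method": "play_rows", "body": {"moves": [[[-2,-40,0,0,0,0],[-2,-40,0,0,0,0],[-2,-40,0,0,0,0],[-2,-40,0,0,0,0],[-2,-40,0,0,0,0]]]}}

```text
time_s: 13.0
position: [0.6276, -0.1741, 0.2443]
tcp_rot: [[-0.979, -0.119, -0.168], [-0.118, 0.993, -0.016], [0.169, 0.004, -0.986]]
force: [0.6, -0.8, -1.2]
opening: 0.643
grasp_force: 29.9
```

```bash
sed -i 's/BAY=np.array.*/BAY=np.array([.642,-.208,.078])/' h.py; python3 - <<'E'
from h import *
s=bot.read_state(); print(s['position'],s['joint_positions'],s['grasp_force'])
plan(RT,place(-.025,.06))
E
```

```text
[ 0.628 -0.174  0.244] [ -23.208   35.866   70.383   -4.708   82.332 -119.075] 29.85163538949564
shift mm [ -2.8 -35.6  87. ] rotvec [0.001 0.002 0.002] deg 0.17
```

Emit:
{"method": "play_rows", "body": {"moves": [[[-1,-18,10,0,0,0],[-1,-18,17,0,0,0],[-1,0,30,0,0,0],[0,0,30,0,0,0],[0,0,0,0,0,0]]]}}

```text
time_s: 13.5
position: [0.6153, -0.2064, 0.1528]
tcp_rot: [[-0.976, -0.119, -0.18], [-0.119, 0.993, -0.01], [0.18, 0.012, -0.984]]
force: [-1.3, 1.2, -2.8]
opening: 0.647
grasp_force: 29.9
```

```bash
python3 - <<'E'
from h import *
s=bot.read_state(); R=np.array(s['tcp_rot']); p=np.array(s['position']); print(p,s['joint_positions'],s['grasp_force'])
plan(RT,place(-.025,.0))
t=bot.capture('top'); c=bot.capture('scene')
a=cv2.resize(t['image'][85:265,310:470],None,fx=3,fy=3,interpolation=cv2.INTER_CUBIC)
b=cv2.resize(c['image'][220:400,220:330+0],None,fx=3,fy=3,interpolation=cv2.INTER_CUBIC)
cv2.imwrite('pics/place.png',np.hstack([a,b[:540]]))
Rm=R@RT.T@mrot(DY,0); mc=p-Rm@off; print('meter est',mc)
print('scene px of meter',[proj(c,mc+Rm@np.array(v)) for v in [(0,0,0),(.059,-.028,.014),(.059,.028,.014),(.059,-.028,-.014)]])
E
```

```text
[ 0.615 -0.206  0.153] [ -26.104   41.382   74.922   -5.287   72.87  -121.031] 29.850629847496748
shift mm [-14.   -5.3  53.2] rotvec [ 0.009 -0.009  0.003] deg 0.75
meter est [ 0.612 -0.207  0.147]
scene px of meter [array([295.584, 311.443]), array([312.394, 325.902]), array([324.745, 308.309]), array([312.652, 334.097])]
```

View pics/place.png

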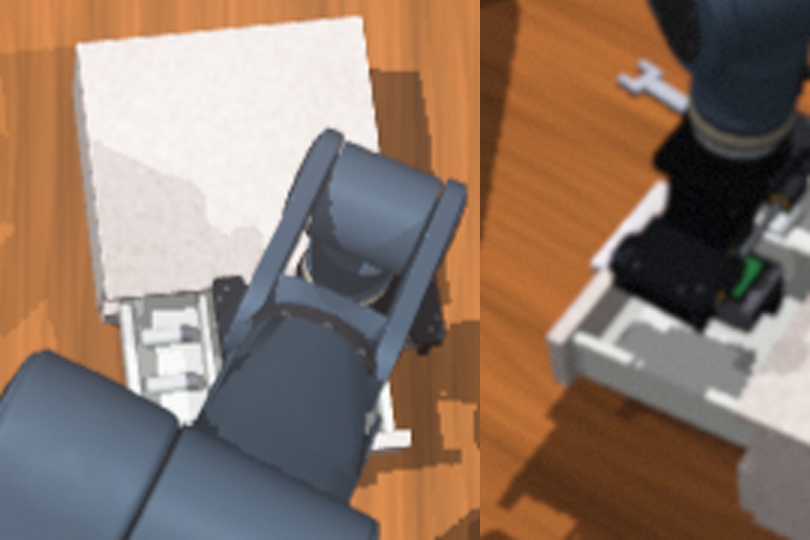

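The meter hangs level over the wide bay, its sensor end at composite (750,295). That is scene pixel (310,318), as predicted. Lowering.

Emit:
{"method": "play_rows", "body": {"moves": [[[-4,-2,12,0.005,-0.005,0.002],[-4,-2,12,0.004,-0.004,0],[-3,-1,12,0,0,0],[-2,0,10,0,0,0],[0,0,0,0,0,0]]]}}

```text
time_s: 14.1
position: [0.6248, -0.213, 0.1096]
tcp_rot: [[-0.98, -0.118, -0.161], [-0.116, 0.993, -0.023], [0.163, -0.003, -0.987]]
force: [-0.2, -0.1, -3.4]
opening: 0.642
grasp_force: 29.9
```

```bash
python3 - <<'E'
from h import *
s=bot.read_state(); print(s['position'],s['force'],s['grasp_force'])
plan(RT,place(-.025,.0))
E
```

```text
[ 0.625 -0.213  0.11 ] [-0.217 -0.082 -3.408] 29.850495998980477
shift mm [ 2.5  3.  12.2] rotvec [-0.006  0.009  0.   ] deg 0.6
```

Emit:
{"method": "play_rows", "body": {"moves": [[[0,1,4,-0.003,0.005,0],[0,1,3,-0.003,0.004,0],[0,0,2,0,0,0],[0,0,0,0,0,0]]]}}

```text
time_s: 14.5
position: [0.6242, -0.2118, 0.1029]
tcp_rot: [[-0.979, -0.117, -0.167], [-0.116, 0.993, -0.019], [0.169, 0.0, -0.986]]
force: [0.2, -0.2, -2.1]
opening: 0.642
grasp_force: 29.9
```

Emit:
{"method": "play_rows", "body": {"moves": [[[0,0,1,0,0,0],[0,0,1,0,0,0],[0,0,0,0,0,0]]]}}

```text
time_s: 14.8
position: [0.6239, -0.2119, 0.101]
tcp_rot: [[-0.979, -0.117, -0.167], [-0.116, 0.993, -0.02], [0.168, 0.0, -0.986]]
force: [0.7, -0.3, -2.1]
opening: 0.64
grasp_force: 29.9
```

Emit:
{"method": "play_rows", "body": {"moves": [[[0,0,1,0,0,0],[0,0,1,0,0,0],[0,0,0,0,0,0]]]}}

```text
time_s: 15.1
position: [0.6235, -0.2119, 0.0988]
tcp_rot: [[-0.979, -0.117, -0.168], [-0.116, 0.993, -0.019], [0.169, 0.0, -0.986]]
force: [-0.1, 0.6, -2.2]
opening: 0.643
grasp_force: 29.9
```

Emit:
{"method": "play_rows", "body": {"moves": [[[0,0,1,0,0,0],[0,0,0.5,0,0,0],[0,0,0,0,0,0]]]}}

```text
time_s: 15.4
position: [0.6233, -0.2119, 0.0975]
tcp_rot: [[-0.979, -0.118, -0.167], [-0.116, 0.993, -0.02], [0.169, 0.0, -0.986]]
force: [0.4, -0.7, -1.3]
opening: 0.642
grasp_force: 29.9
```

Emit:
{"method": "play_rows", "body": {"moves": [[[0,0,1,0,0,0],[0,0,0,0,0,0],[0,0,0,0,0,0]]]}}

```text
time_s: 15.7
position: [0.6235, -0.2119, 0.0971]
tcp_rot: [[-0.979, -0.117, -0.167], [-0.116, 0.993, -0.02], [0.168, -0.0, -0.986]]
force: [0.8, 1.1, 1.6]
opening: 0.646
grasp_force: 29.9
```

Emit:
{"method": "play_rows", "body": {"moves": [[[0,0,1,0,0,0],[0,0,0,0,0,0],[0,0,0,0,0,0]]]}}

```text
time_s: 16.0
position: [0.6235, -0.2119, 0.097]
tcp_rot: [[-0.979, -0.117, -0.166], [-0.116, 0.993, -0.02], [0.167, -0.0, -0.986]]
force: [0.6, 2.5, 6.4]
opening: 0.64
grasp_force: 29.9
```

Contact: the force went from −2 to +6 N at the expected height. Releasing with a partial opening.

Emit:
{"method": "play_rows", "body": {"moves": [[[0,0,0,0,0,0],[0,0,0,0,0,0],[0,0,0,0,0,0],[0,0,0,0,0,0]]], "fingers": 0.65}}

```text
time_s: 16.4
position: [0.6229, -0.212, 0.0952]
tcp_rot: [[-0.979, -0.117, -0.168], [-0.116, 0.993, -0.019], [0.169, 0.0, -0.986]]
force: [0.2, -0.1, 0.8]
opening: 0.812
grasp_force: 0.0
```

Emit:
{"method": "play_rows", "body": {"moves": [[[1.5,0,-10,0,0,0],[3,0,-20,0,0,0],[3,0,-20,0,0,0],[3,0,-20,0,0,0],[6,0,-35,0,0,0]]]}}

```text
time_s: 16.9
position: [0.6232, -0.2113, 0.2013]
tcp_rot: [[-0.978, -0.117, -0.171], [-0.116, 0.993, -0.018], [0.172, 0.003, -0.985]]
force: [0.3, -0.2, 0.4]
opening: 0.822
grasp_force: 0.0
```

```bash
python3 - <<'E'
from h import *
s=bot.read_state(); p=np.array(s['position']); print(p,s['joint_positions'],s['force'])
c=bot.capture('scene')
for q,z in [('meter_center',.092),('drawer_front',.11),('drawer_bay',.078)]:
    print(q,[(np.round(r['centre'],1),round(r['confidence'],2),atz(c,r['centre'],z)) for r in bot.pinpoint(c,q)])
cv2.imwrite('pics/rel.png',cv2.resize(c['image'][220:400,200:400],None,fx=3,fy=3,interpolation=cv2.INTER_CUBIC))
# push pose: closed fingers, tool down, 50 mm ahead of the pull
F=np.array([.507,-.182,.11]); ex=mrot(DY,0)[:,0]
D=toolf(DY,0)
plan(D,F-ex*.06+np.array([0,0,.11]))
E
```

```text
[ 0.623 -0.211  0.201] [ -26.102   38.778   71.745   -5.342   77.953 -121.357] [ 0.319 -0.155  0.366]
meter_center [(array([339. , 280.4]), 0.76, array([ 0.609, -0.025,  0.092])), (array([398.8, 230.2]), 0.63, array([0.638, 0.236, 0.092])), (array([296.2, 328.9]), 0.59, array([ 0.614, -0.211,  0.092]))]
drawer_front [(array([272.3, 294.8]), 0.65, array([ 0.513, -0.171,  0.11 ]))]
drawer_bay [(array([309.2, 333.6]), 0.68, array([ 0.64 , -0.196,  0.078]))]
shift mm [174.   43.9  12.6] rotvec [-0.002 -0.167  0.002] deg 9.54
```

View pics/rel.png

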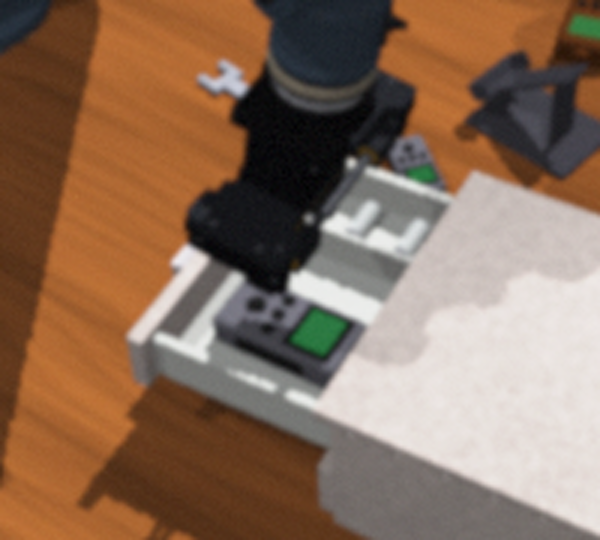

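The meter lies flat, screen up, on the bay floor at (290,325) in the crop. Next I go in front of the pull with the fingers shut.

Emit:
{"method": "play_rows", "body": {"moves": [[[43,11,-6,0,0,0],[43,11,-6,0,0,0],[43,11,-6,0,-0.06,0],[43,11,-6,0,-0.06,0],[0,0,0,0,-0.047,0]]], "fingers": -1}}

```text
time_s: 17.6
position: [0.4475, -0.1842, 0.2512]
tcp_rot: [[-0.993, -0.116, -0.008], [-0.116, 0.993, 0.005], [0.007, 0.006, -1.0]]
force: [0.5, 0.3, -0.8]
opening: 0.454
grasp_force: 0.0
```

```bash
python3 - <<'E'
from h import *
F=np.array([.508,-.181,.11]); ex=mrot(DY,0)[:,0]
plan(toolf(DY,0),F-ex*.045+np.array([0,0,.0])); s=bot.read_state(); print(s['joint_positions'])
E
```

```text
shift mm [-16.5  -4.6 141.1] rotvec [ 0.006 -0.007  0.002] deg 0.54
[ -35.612   18.449  100.473   -0.045   61.609 -132.278]
```

Emit:
{"method": "play_rows", "body": {"moves": [[[0,-1,35,0.006,-0.007,0],[0,-1,35,0,0,0],[0,-1,35,0,0,0],[0,-1,34,0,0,0],[0,0,0,0,0,0]]]}}

```text
time_s: 18.1
position: [0.4517, -0.19, 0.1088]
tcp_rot: [[-0.993, -0.117, -0.004], [-0.117, 0.993, 0.002], [0.004, 0.002, -1.0]]
force: [-0.8, 0.3, 0.2]
opening: 0.033
grasp_force: 0.0
```

```bash
python3 - <<'E'
from h import *
F=np.array([.508,-.181,.11]); ex=mrot(DY,0)[:,0]
plan(toolf(DY,0),F-ex*.02); s=bot.read_state(); print(s['position'],s['joint_positions'],s['opening'])
E
```

```text
shift mm [-36.9   2.4  -1.4] rotvec [ 0.002 -0.004  0.002] deg 0.28
[ 0.452 -0.19   0.109] [ -35.871   32.048  107.596   -0.087   40.608 -132.523] 0.03335847896631152
```

Emit:
{"method": "play_rows", "body": {"moves": [[[-12,1,0,0,0,0],[-12,1,0,0,0,0],[-8,0,0,0,0,0],[-6,0,0,0,0,0],[-6,0,0,0,0,0]]]}}

```text
time_s: 18.6
position: [0.4991, -0.185, 0.1142]
tcp_rot: [[-0.993, -0.119, 0.005], [-0.119, 0.993, -0.006], [-0.005, -0.007, -1.0]]
force: [-2.1, -1.7, 0.2]
opening: 0.005
grasp_force: 1.2
```

Emit:
{"method": "play_rows", "body": {"moves": [[[-8,0,0,0,0,0],[-8,0,0,0,0,0],[-8,0,0,0,0,0],[-8,0,0,0,0,0],[-8,0,0,0,0,0]]]}}

```text
time_s: 19.1
position: [0.5387, -0.1799, 0.1132]
tcp_rot: [[-0.993, -0.117, 0.005], [-0.117, 0.993, -0.004], [-0.004, -0.005, -1.0]]
force: [-2.6, 0.7, 1.3]
opening: 0.003
grasp_force: 1.2
```

Emit:
{"method": "play_rows", "body": {"moves": [[[-8,0,0,0,0,0],[-8,0,0,0,0,0],[-8,0,0,0,0,0],[-8,0,0,0,0,0],[-8,0,0,0,0,0]]]}}

```text
time_s: 19.6
position: [0.5783, -0.1752, 0.1132]
tcp_rot: [[-0.993, -0.118, 0.004], [-0.118, 0.993, -0.004], [-0.004, -0.005, -1.0]]
force: [-2.9, 1.9, -0.0]
opening: 0.005
grasp_force: 1.2
```

```bash
python3 - <<'E'
from h import *
s=bot.read_state(); print(s['position'],s['joint_positions'],s['force'])
p=bot.capture('top')
for q,z in [('drawer_front',.11),('meter_center',.092)]:
    print(q,[(np.round(r['centre'],1),round(r['confidence'],2),atz(p,r['centre'],z)) for r in bot.pinpoint(p,q)])
E
```

```text
[ 0.578 -0.175  0.113] [ -27.383   37.675   91.257   -0.138   50.726 -124.044] [-2.857  1.909 -0.012]
drawer_front [(array([399.1, 211.9]), 0.57, array([ 0.592, -0.179,  0.11 ]))]
meter_center [(array([221.5, 216.5]), 0.9, array([0.573, 0.311, 0.092])), (array([318.4, 230.2]), 0.56, array([0.54 , 0.043, 0.092]))]
```

Emit:
{"method": "play_rows", "body": {"moves": [[[-8,0,0,0,0,0],[-8,0,0,0,0,0],[-8,0,0,0,0,0],[-8,0,0,0,0,0],[-8,0,0,0,0,0]]]}}

```text
time_s: 20.25
position: [0.6185, -0.1711, 0.1137]
tcp_rot: [[-0.993, -0.118, 0.005], [-0.118, 0.993, -0.006], [-0.005, -0.006, -1.0]]
force: [-2.1, -2.1, 0.1]
opening: 0.004
grasp_force: 1.2
```

Emit:
{"method": "play_rows", "body": {"moves": [[[-6,0,0,0,0,0],[-6,0,0,0,0,0],[-5,0,0,0,0,0],[-4,0,0,0,0,0],[-4,0,0,0,0,0]]]}}

```text
time_s: 20.75
position: [0.6428, -0.168, 0.1138]
tcp_rot: [[-0.993, -0.117, 0.005], [-0.118, 0.993, -0.005], [-0.005, -0.006, -1.0]]
force: [-2.1, -1.9, -1.2]
opening: 0.005
grasp_force: 1.1
```

Emit:
{"method": "play_rows", "body": {"moves": [[[-3,0,0,0,0,0],[-3,0,0,0,0,0],[-2,0,0,0,0,0]]]}}

```text
time_s: 21.05
position: [0.6507, -0.1669, 0.1138]
tcp_rot: [[-0.993, -0.117, 0.005], [-0.117, 0.993, -0.005], [-0.005, -0.005, -1.0]]
force: [-1.6, -1.0, -1.3]
opening: 0.005
grasp_force: 1.0
```

Emit:
{"method": "play_rows", "body": {"moves": [[[-2,0,0,0,0,0],[-2,0,0,0,0,0],[-2,0,0,0,0,0],[0,0,0,0,0,0]]]}}

```text
time_s: 21.45
position: [0.6545, -0.1664, 0.1139]
tcp_rot: [[-0.993, -0.118, 0.0], [-0.118, 0.993, -0.005], [0.0, -0.005, -1.0]]
force: [-5.9, -2.0, 1.7]
opening: 0.006
grasp_force: 3.3
```

Emit:
{"method": "play_rows", "body": {"moves": [[[-2,0,0,0,0,0],[-2,0,0,0,0,0],[0,0,0,0,0,0]]]}}

```text
time_s: 21.75
position: [0.6546, -0.1664, 0.1139]
tcp_rot: [[-0.993, -0.119, -0.009], [-0.119, 0.993, -0.005], [0.009, -0.004, -1.0]]
force: [-13.8, -4.4, 6.4]
opening: 0.003
grasp_force: 7.4
```

Emit:
{"method": "play_rows", "body": {"moves": [[[-2,0,0,0,0,0],[-2,0,0,0,0,0],[0,0,0,0,0,0]]]}}

```text
time_s: 22.05
position: [0.6548, -0.1663, 0.1139]
tcp_rot: [[-0.993, -0.119, -0.017], [-0.119, 0.993, -0.005], [0.018, -0.003, -1.0]]
force: [-21.7, -5.8, 11.6]
opening: 0.007
grasp_force: 11.5
```

The drawer has reached a hard stop. Backing off and checking.

Emit:
{"method": "play_rows", "body": {"moves": [[[10,0,0,0,0,0],[20,0,0,0,0,0],[30,0,0,0,0,0],[40,0,0,0,0,0],[40,0,-10,0,0,0]]]}}

```text
time_s: 22.55
position: [0.5251, -0.1815, 0.123]
tcp_rot: [[-0.993, -0.118, 0.007], [-0.118, 0.993, -0.005], [-0.007, -0.006, -1.0]]
force: [-0.3, -0.6, 0.5]
opening: 0.005
grasp_force: 0.0
```

Emit:
{"method": "play_rows", "body": {"moves": [[[0,0,0,0,0,0],[0,0,0,0,0,0]]]}}

```text
time_s: 22.75
position: [0.5266, -0.1823, 0.1243]
tcp_rot: [[-0.993, -0.116, 0.01], [-0.116, 0.993, -0.006], [-0.009, -0.007, -1.0]]
force: [1.3, -0.0, 0.5]
opening: 0.008
grasp_force: 0.0
```

```bash
python3 - <<'E'
from h import *
s=bot.read_state(); print(s['position'],s['force'],s['time_s'])
a=bot.capture('top')['image'][80:280,300:470]; b=bot.capture('scene')['image'][210:410,210:400]
cv2.imwrite('pics/end.png',cv2.resize(np.hstack([a,b]),None,fx=2.2,fy=2.2,interpolation=cv2.INTER_CUBIC))
E
```

```text
[ 0.527 -0.182  0.124] [ 1.322 -0.025  0.489] 22.75
```

View pics/end.png

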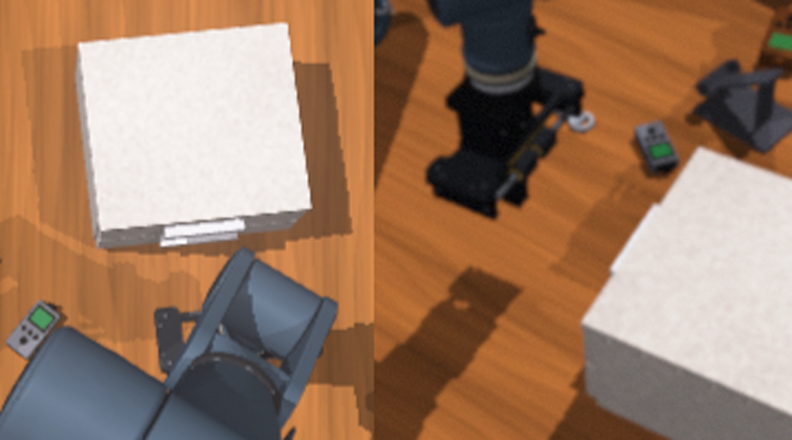

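The panel is flush with the unit, with only the pulls showing at (202,232), and the gripper stands clear of it. Handing in.

```bash
python3 -c "
from rig import bot
print(bot.hand_in())"
```

```text
the job is handed in; nothing more can be done
None
```

The meter was set down flat, screen up, in the wide bay and released. The drawer was pushed shut to its stop, the carton, bottle and spanner were not touched as far as I could tell, and the job is handed in at about 23 s; no verdict came back.

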